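# Press the long stone home in its setting

### The arm

A 6-joint arm with a two-finger parallel gripper is mounted at the origin on the work surface. World frame = base frame: x ahead of the robot, y to its left, z up, the work surface at z = 0. Lengths are in m, angles in rad, forces in N, time in s.
With the tool pointing down it reaches from about 0.35 to 0.775 m from the base axis. Payload 7.3 kg.
Tool frame: the origin (TCP) lies at the centre of the arm's flange, where the gripper is bolted on; the fingertips stand 178 mm ahead of it and the grasp point (between the pads) lies 159 mm ahead of it; z points along the fingers, y is the line along which they close (so a half turn about z gives the same grasp; the last joint's range is limited). The gripper opens to 92 mm and grips with 3 to 60 N. Pads are 19 mm wide; open, the fingers measure 130 mm over their backs; the gripper's body (75 mm by 190 mm) begins 47 mm behind the grasp point.
Start: joints at [1.12, 0.342, 1.524, -0, 1.275, -0.146], TCP at [0.158, 0.501, 0.405] pointing down, gripper open.
Joint ranges: [-2.53, 2.53], [-0.77, 2.02], [0.04, 2.7], [-1, 4.14], [0.28, 2.66], [-3.11, 3.11]. Speed limits (rad/s): [2.57, 2.57, 3.14, 3.14, 3.14, 3.14].

### API

Orientations are given as [roll, pitch, yaw] about the fixed x, y, z axes, in that order (R = Rz(yaw) Ry(pitch) Rx(roll)).
In Python, from cell import telemetry, vision, ticket gives the robot as it stands.
- The arm moves only by the shell command python3 -m crank 'ROWS' [FORCE]. ROWS is JSON, a list of rows, each a list of 5 numbers: the gripper command: -1 is shut, 1 is fully open, values between are in proportion, then the shift along the tool's x, y, z in mm, then the turn about the tool's z in rad. In form: [[fingers, dx, dy, dz, roll], ...]. A call has 1 to 12 rows; each row is the pose to reach, as a shift and turn from the pose commanded when the call began, along the tool's axes at that moment; what a row does not reach only later rows make up. A row lasts 1/12 s, in which the tool goes at most 41.7 mm and 7.16 degrees, less where a joint would pass 70% of its speed; a pose out of reach is approached as far as the arm can. A call with a gripper value outside its range is refused whole. The fingers move at their own pace and stop on an object; FORCE is the grip in N (left out, the last holds). Time passes only in rows, so rows that repeat a pose let the fingers close. It gives the time, the measured TCP pose, the force, the opening and the grip force at its end, in the units of the state.
- telemetry.observe(): the state, without advancing time (a new reading comes with each control period).
- vision.read_camera(name): name is "scene" or "top"; returns (picture, depth): 384x512x3 uint8, red, green, blue; 384x512 float32, m along the optical axis (not along the pixel's ray), 0 where there is no reading.
- vision.get_calibration(name): a dict with "camera_matrix" (3x3 intrinsics, pixels), "rvec" (rotation vector, rad) and "tvec" (3), from world to camera coordinates, as OpenCV has them. Camera axes: x right, y down, z forward; pixel columns grow to the right and rows downward; lengths in m; the calibration is good to about 2 mm. A picture is of the moment at which its call begins. get_calibration takes no time and is no camera call.
- ticket.hand_in(): hands the job in; it is judged then, once.
The state is a dict: "time": time; "qpos": joint angles; "qvel": joint speeds; "joint_efforts": joint torques, N m; "tool_pos": TCP position; "tool_rot": TCP orientation; "contact_force": force on the tool from outside, world axes, zero at the start; "torque": the same for the moment, N m; "opening": finger opening in m; "grip_force": force on a finger pad.
Only numpy, scipy, OpenCV 4.12 (cv2) and the standard library are available. Lean on these libraries where they do the work, as an engineer would, in place of code of your own. Each camera call takes 0.05 s, during which the arm holds its last target. There are 200 camera calls.

### The job

On the jeweller's work board, put a fingertip on the long rectangular stone (not the square or the round one), press it gently straight down until it is fully home in its setting, keep it pressed for two seconds so that it takes, then withdraw. Do not shift or lift its block, and leave the other two stones, their blocks, the jar, the spool and the pliers untouched.

Things in the scene. Friction and masses are not known exactly. Their poses are not given: they have to be found in the camera images.
- board: plywood work board 340 x 460 x 12 mm (x, y, z), fixed to the bench; origin at the centre of its underside, its top 12 mm higher
- long_block: turned dark hardwood block, a puck 76 mm across and 40 mm high, 0.4 kg, loose on the board; origin at the centre of its underside, z up. In its top sits a long rectangular brass setting (59 x 29 mm outside, 3 mm wall, rim at z = 50 mm in the block's frame, long side along the block's x) with the long stone in it
- long_stone: long step-cut milk-white glass stone, 50 x 20 mm, flat top 44 x 14 mm. Slides straight down by stiff friction (about 3 N), stays where left. Its top starts 57 to 60 mm over the block's underside and is at 52 mm (2 mm above the brass rim) when fully home on a hard stop. Cracks above 60 N: press at 15 mm/s or slower. Origin at its underside, 14 mm below its top
- long_top (a point): centre of the top face of the long stone; moves with it, z up
- square_block: turned dark hardwood block, a puck 76 mm across and 40 mm high, 0.4 kg, loose on the board; origin at the centre of its underside, z up. It carries a square brass setting (43 mm outside, rim at z = 50 mm) with the square stone in it
- square_top (a point): centre of the top face of the square milk-white glass stone (34 x 34 mm), 57 to 60 mm above its block's underside; to be left as it is
- round_block: turned dark hardwood block, a puck 76 mm across and 40 mm high, 0.4 kg, loose on the board; origin at the centre of its underside, z up. It carries a round brass setting (45 mm outside, rim at z = 50 mm) with the round stone in it
- round_top (a point): centre of the top face of the round milk-white glass stone (36 mm across), 57 to 60 mm above its block's underside; to be left as it is
- spool: small spool of brass wire, 40 mm across, 36 mm high, standing loose on the board; origin at the centre of its underside
- jar: small closed jar, 44 mm across, 50 mm high with a steel cap, standing loose on the board; origin at the centre of its underside
- pliers: pliers lying loose on the board, 12 mm high, about 155 mm long along their x (jaws to +x) and 60 mm wide over the red grips; origin near their middle, at the underside
Things that resemble listed ones, but are neither listed nor needed, are in the scene too. Leave any turquoise look-alike of the long_block alone.

How it is judged:
On the way:
1. the long stone is fully home (within 1.5 mm) and the fingertips keep pressing on it for at least 1.5 s (z of long_top in the frame of long_block below 0.0535 m and contact force between the fingers and long_stone above 0.3 N), for 1.5 s.
At the end, for the whole second after the job is handed in: the long stone is within 1.5 mm of home (52 mm over its block's underside), the other two stones still above 55.5 mm, all blocks upright (0.06 rad), at rest and within 12 mm of their start, and jar, spool and pliers within 12 mm of theirs (z of long_top in the frame of long_block below 0.0535 m and z of square_top in the frame of square_block above 0.0555 m and z of round_top in the frame of round_block above 0.0555 m and distance of each of long_block, square_block, round_block, spool, jar, pliers from where it was at the start of the episode below 0.012 m and angle between each of long_block, square_block, round_block's own z axis and vertical below 0.06 rad and linear speed of each of long_block, square_block, round_block below 0.01 m/s); the robot touches nothing.
It fails at once if the robot touches the square stone or its block (contact force between any of the fingers, the arm and square_block above 0.3 N).
It fails at once if the robot touches the round stone or its block (contact force between any of the fingers, the arm and round_block above 0.3 N).
It fails at once if the robot touches the jar, the spool or the pliers (contact force between any of the fingers, the arm and spool above 0.3 N or contact force between any of the fingers, the arm and jar above 0.3 N or contact force between any of the fingers, the arm and pliers above 0.3 N).
It fails at once if the long stone is pressed harder than 60 N (contact force between any of the fingers, the arm and long_stone above 60 N).
It fails at once if the long stone's block is lifted, tipped or shifted more than 12 mm (distance of long_block from where it was at the start of the episode above 0.012 m or z of long_block in the frame of board above 0.018 m or angle between long_block's own z axis and vertical above 0.1 rad).
It also fails if it takes over 40 s, if anything falls off the work surface, if the arm or the gripper's body presses on something with over 40 N, if the wrist force passes 120 N, or if a joint passes its speed limit or range.

## Working session

There is one attempt and no reset: what is moved stays moved. The work goes in short steps, Python scripts to look and compute and a shell command to move; the robot and the scene stay as the last step left them, time stands still between calls to the robot, and variables do not carry over. Pictures are saved under pics/ and viewed, at most 10 in all, crops included, and the job is handed in when it is done.

```bash
ls; mkdir -p pics; python3 - <<'E'
from cell import telemetry, vision
import cv2,numpy as np
for n in("scene","top"):
    p,d=vision.read_camera(n); cv2.imwrite(f"pics/{n}0.png",p[:,:,::-1]); np.savez(f"{n}0.npz",p=p,d=d)
    c=vision.get_calibration(n); R=cv2.Rodrigues(np.array(c["rvec"]))[0]
    print(n,c["camera_matrix"],"cam at",-R.T@np.array(c["tvec"]).ravel(),R.round(2).tolist())
s=telemetry.observe();print(s)
E
```

```text
pics
scene [[372.76161025   0.         260.13656105]
 [  0.         372.76161025 192.85921852]
 [  0.           0.           1.        ]] cam at [0.97573314 0.37071248 0.47032305] [[-0.78, 0.62, -0.01], [0.36, 0.44, -0.82], [-0.51, -0.65, -0.57]]
top [[401.94951271   0.         251.94597108]
 [  0.         401.94951271 194.56536474]
 [  0.           0.           1.        ]] cam at [ 0.52872058 -0.07141952  0.99344108] [[-0.03, -1.0, -0.01], [-0.99, 0.03, -0.12], [0.12, 0.01, -0.99]]
{'time': 0.1, 'qpos': array([ 1.12000739e+00,  3.42654360e-01,  1.52493376e+00, -2.99518546e-05,
        1.27541974e+00, -1.46005710e-01]), 'qvel': array([ 0.00028641, -0.00298369, -0.00163152,  0.0008756 ,  0.00153746,
       -0.00041446]), 'joint_efforts': array([ 2.62125206e-03, -4.32011998e+01, -2.44695622e+01,  7.21560745e-02,
        5.26500132e-02, -6.22487005e-05]), 'tool_pos': array([0.15747504, 0.50069305, 0.40410933]), 'tool_rot': array([-3.14018834e+00, -1.77556720e-04,  2.83681804e+00]), 'contact_force': array([0.72113775, 0.27891839, 0.62794262]), 'torque': array([0.05577057, 0.0138621 , 0.03995692]), 'grip_force': 0.0, 'opening': 0.09154981679731904}
```

View pics/top0.png

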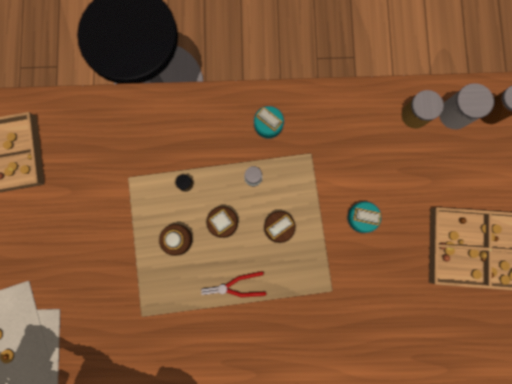

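View pics/scene0.png

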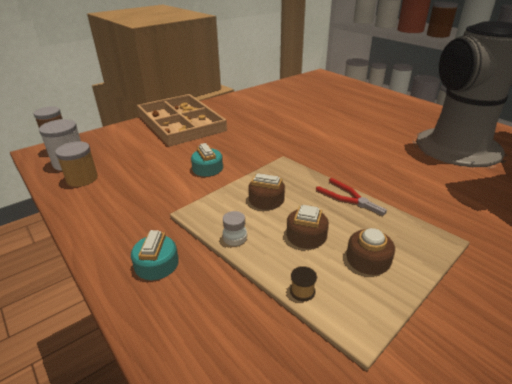

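The top view shows five candidates: dark blocks at (175,238) round, (222,220) square and (280,226) long, and turquoise look-alikes at (268,122) and (365,216). The dark one at (280,226) fits, because it has a long stone on dark wood. I'll confirm it with a crop and measure it.

```bash
cat > h.py <<'E'
import cv2,numpy as np
from cell import vision
def ray(n,uv,z):
    c=vision.get_calibration(n);K=np.array(c["camera_matrix"]);R=cv2.Rodrigues(np.array(c["rvec"]))[0];t=np.array(c["tvec"]).ravel()
    o=-R.T@t; uv=np.atleast_2d(uv); d=np.c_[uv,np.ones(len(uv))]@np.linalg.inv(K).T@R
    return o+d*((z-o[2])/d[:,2])[:,None]
E
python3 - <<'E'
from h import *
out=[]
for n,(u0,v0,u1,v1) in {"top":(255,205,305,248),"scene":(240,165,295,215)}.items():
    f=np.load(f"{n}0.npz");p=f["p"];d=f["d"]
    c=p[v0:v1,u0:u1].astype(int)
    m=((c.min(2)>165)&(c.max(2)-c.min(2)<50)).astype(np.uint8)
    k,l,st,ce=cv2.connectedComponentsWithStats(m); i=1+st[1:,4].argmax(); m=(l==i)
    v,u=np.nonzero(m);uv=np.c_[u+u0,v+v0]
    w=ray(n,uv,.070)[:,:2]
    r=cv2.minAreaRect(w.astype(np.float32)*1000)
    print(n,m.sum(),uv.mean(0),w.mean(0),r,cv2.boxPoints(r).round(1).tolist(), "depth",np.median(d[v0:v1,u0:u1][m]))
    cr=cv2.resize(p[v0:v1,u0:u1],(390,390),interpolation=cv2.INTER_NEAREST); mm=cv2.resize(m.astype(np.uint8),(390,390),interpolation=0)
    cv2.drawContours(cr,cv2.findContours(mm,0,2)[0],-1,(255,0,0),1); out.append(cr)
    # height from depth map
    c_=vision.get_calibration(n);K=np.array(c_["camera_matrix"]);R=cv2.Rodrigues(np.array(c_["rvec"]))[0];t=np.array(c_["tvec"]).ravel()
    z=d[v+v0,u+u0]; P=(np.c_[(u+u0),(v+v0),np.ones(len(u))]@np.linalg.inv(K).T*z[:,None]-t)@R
    print("depth pts",np.median(P,0))
cv2.imwrite("pics/crop.png",np.hstack(out)[:,:,::-1])
# spots: other block positions
for nm,uv,z in [("round",(175,237),.07),("square",(222,219),.07),("jar",(254,176),.062),("spool",(184,183),.048)]: print(nm,ray("top",uv,z)[0].round(3))
E
```

```text
top 48 [278.4375 228.0625] [ 0.5619871  -0.12349242] ((561.784423828125, -125.57009887695312), (10.35274887084961, 31.8714542388916), 26.885597229003906) [[550.0, -113.69999694824219], [564.4000244140625, -142.10000610351562], [573.5999755859375, -137.39999389648438], [559.2000122070312, -109.0]] depth 0.9193472
depth pts [ 0.56204017 -0.12234525  0.07109775]
scene 41 [266.29268293 176.41463415] [ 0.56852325 -0.12443044] ((568.4853515625, -124.55909729003906), (7.637330055236816, 39.1469841003418), 34.53705978393555) [[554.2000122070312, -110.5999984741211], [576.4000244140625, -142.8000030517578], [582.7000122070312, -138.5], [560.5, -106.30000305175781]] depth 0.7531359
depth pts [ 0.57012507 -0.1236367   0.07093987]
round [0.548 0.114 0.07 ]
square [0.586 0.005 0.07 ]
jar [ 0.686 -0.071  0.062]
spool [0.676 0.096 0.048]
```

View pics/crop.png

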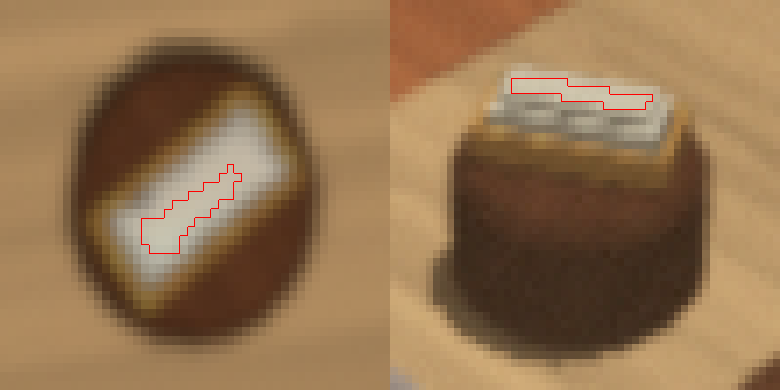

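The crop confirms it: a long white stone in a rectangular brass setting on a dark block, centred near top pixel (280,226). The white mask covered only part of the stone, so I'll loosen it.

```bash
python3 - <<'E'
from h import *
f=np.load("top0.npz")["p"];u0,v0,u1,v1=255,205,305,248
c=f[v0:v1,u0:u1].astype(int)
print(c[228-v0,278-u0],c[216-v0,285-u0],c[228-v0,268-u0])
m=((c.max(2)-c.min(2)<48)&(c.min(2)>125)).astype(np.uint8)
k,l,st,ce=cv2.connectedComponentsWithStats(m);m=l==1+st[1:,4].argmax()
v,u=np.nonzero(m);w=ray("top",np.c_[u+u0,v+v0],.070)[:,:2]
r=cv2.minAreaRect(w.astype(np.float32)*1000);W=w-w.mean(0);e=np.linalg.svd(W,full_matrices=False)[2][0]
print("stone",m.sum(),u.mean()+u0,v.mean()+v0,w.mean(0),r,"axis deg",np.degrees(np.arctan2(e[1],e[0])))
# block by darkness: outline of non-plywood, top disc
g=((c[:,:,0]<125)).astype(np.uint8)
h=cv2.convexHull(np.argwhere(g)[:,::-1].astype(np.int32)).reshape(-1,2)+[u0,v0]
print("block px",cv2.minEnclosingCircle(h.astype(np.float32)))
C=w.mean(0);yaw=2.8368;d=np.array(C)-[.158,.501]
tx=np.array([np.cos(yaw),np.sin(yaw)]);ty=np.array([np.sin(yaw),-np.cos(yaw)])
print("tool shift mm",d@tx*1000,d@ty*1000)
E
```

```text
[198 190 170] [138 111  73] [131 103  62]
stone 167 279.81437125748505 226.25149700598803 [ 0.56604089 -0.12679357] ((566.1279296875, -126.74836730957031), (18.579120635986328, 47.33391571044922), 36.03471374511719) axis deg 124.52101366745863
block px ((279.0, 226.0), 16.763153076171875)
tool shift mm -577.6319187313754 -476.4068644792919
```

```bash
python3 -m crank '[[-1,-20,-16,0,0.08],[-1,-45,-36,0,0.17],[-1,-72,-58,0,0.27],[-1,-100,-82,0,0.38],[-1,-128,-105,0,0.49],[-1,-156,-128,0,0.6],[-1,-184,-152,0,0.71],[-1,-212,-175,0,0.82],[-1,-240,-198,0,0.93],[-1,-262,-216,0,1.02],[-1,-280,-230,0,1.08],[-1,-288,-238,0,1.11]]' 10
cat >> h.py <<'E'
def shift(C,yawT):
    from cell import telemetry
    s=telemetry.observe();p=s["tool_pos"];R=cv2.Rodrigues(np.zeros(3))[0]
    from scipy.spatial.transform import Rotation as Ro
    R=Ro.from_euler("xyz",s["tool_rot"]).as_matrix()
    print("t",s["time"],"pos",p.round(4),"rot",s["tool_rot"].round(3),"shift mm",(R.T@(np.array(C)-p)*1000).round(1),"roll",round(float((s["tool_rot"][2]-yawT+np.pi)%(2*np.pi)-np.pi),3),"F",s["contact_force"].round(2),s["opening"])
E
python3 -c "
from h import *
shift([.566,-.127,.405],np.radians(34.5))"
```

```text
time: 1.1
tool_pos: [0.3621, 0.1853, 0.4046]
tool_rot: [3.141, 0.001, 1.721]
contact_force: [0.3, 1.1, 0.4]
opening: 0.0165
grip_force: 0.0
t 1.1 pos [0.3621 0.1853 0.4046] rot [3.141e+00 1.000e-03 1.721e+00] shift mm [-3.393e+02  1.548e+02 -2.000e-01] roll 1.119 F [0.3  1.06 0.37] 0.016536133649550155
```

```bash
python3 -m crank '[[-1,-22,10,0,0.08],[-1,-50,23,0,0.17],[-1,-82,37,0,0.27],[-1,-114,52,10,0.38],[-1,-146,67,20,0.49],[-1,-179,82,30,0.6],[-1,-212,97,40,0.71],[-1,-245,112,50,0.82],[-1,-278,127,60,0.93],[-1,-308,140,70,1.02],[-1,-330,150,78,1.09],[-1,-339,155,80,1.12]]'
python3 -m crank '[[-1,0,0,0,0],[-1,0,0,0,0]]'
python3 - <<'E'
from h import *
shift([.566,-.127,.288],np.radians(34.5))
p,d=vision.read_camera("scene");q,_=vision.read_camera("top")
a=cv2.resize(p[80:230,190:340],(400,400));b=cv2.resize(q[170:270,230:330],(400,400))
cv2.imwrite("pics/c1.png",np.hstack([a,b])[:,:,::-1])
E
```

```text
time: 2.1
tool_pos: [0.5674, -0.1263, 0.3225]
tool_rot: [-3.14, 0.002, 0.601]
contact_force: [-0.4, 0.4, 0.0]
opening: 0.0006
grip_force: 0.0
time: 2.27
tool_pos: [0.5663, -0.1231, 0.3244]
tool_rot: [-3.14, 0.0, 0.608]
contact_force: [0.3, -0.4, -1.0]
opening: 0.0005
grip_force: 0.0
t 2.2667 pos [ 0.5663 -0.1231  0.3244] rot [-3.14   0.     0.608] shift mm [-2.5  3.1 36.4] roll 0.006 F [ 0.32 -0.36 -0.96] 0.0005151023663193439
```

View pics/c1.png

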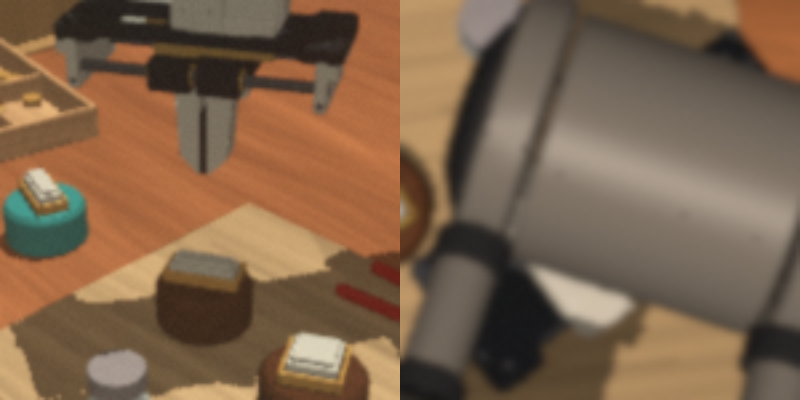

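The right half is the top view, and it shows the arm hiding the block. The left half is the scene view, with the closed fingertips at crop (203,170), above the long stone at (205,265). I'll correct the offset and descend to about 25 mm above the stone.

```bash
python3 -m crank '[[-1,-1,1,6,0],[-1,-2,3,16,0],[-1,-2,3,26,0],[-1,-2,3,36,0],[-1,-2,3,44,0],[-1,-2,3,50,0],[-1,-2,3,50,0],[-1,-2,3,50,0]]'
python3 - <<'E'
from h import *
shift([.566,-.127,.250],np.radians(34.5))
p,d=vision.read_camera("scene")
cv2.imwrite("pics/c2.png",cv2.resize(p[110:220,210:320],(550,550))[:,:,::-1])
c=vision.get_calibration("scene")
for P in([.566,-.127,.07],[.566,-.127,.096]): print(cv2.projectPoints(np.array([P]),np.array(c["rvec"]),np.array(c["tvec"]),np.array(c["camera_matrix"]),None)[0].ravel())
E
```

```text
time: 3.03
tool_pos: [0.5667, -0.127, 0.2742]
tool_rot: [-3.141, 0.0, 0.607]
contact_force: [0.4, -0.5, 0.3]
opening: 0.0002
grip_force: 0.0
t 3.0333 pos [ 0.5667 -0.127   0.2742] rot [-3.141  0.     0.607] shift mm [-0.5 -0.4 24.2] roll 0.005 F [ 0.38 -0.48  0.26] 0.0002368676654459984
[266.43147839 175.47532508]
[266.45175158 164.38474198]
```

View pics/c2.png

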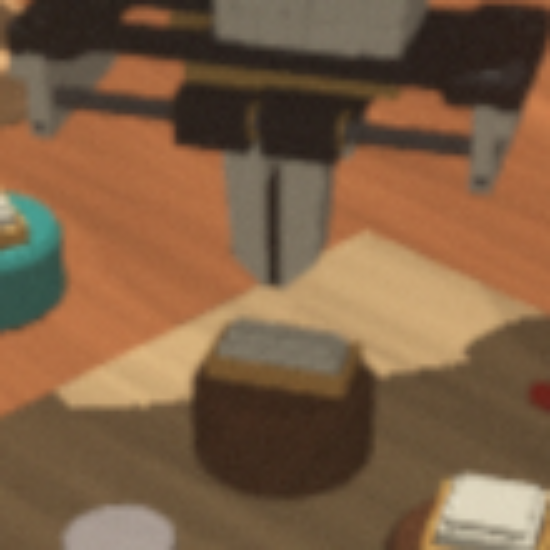

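The fingertip at crop (275,283) sits over the stone centre at about (288,343). That is 4–5 mm off along the stone's long side only, so I'll shift tool y by −3 mm, approach, and then press slowly.

```bash
python3 -m crank '[[-1,0,-1,4,0],[-1,0,-2,9,0],[-1,0,-3,14,0],[-1,0,-3,17,0],[-1,0,-3,18,0],[-1,0,-3,19,0],[-1,0,-3,20,0]]'; python3 -m crank '[[-1,0,0,1,0],[-1,0,0,2,0],[-1,0,0,3,0],[-1,0,0,4,0],[-1,0,0,5,0],[-1,0,0,6,0],[-1,0,0,7,0],[-1,0,0,8,0]]'
```

```text
time: 3.67
tool_pos: [0.5651, -0.1246, 0.2547]
tool_rot: [3.141, -0.0, 0.607]
contact_force: [-0.4, 0.2, 0.5]
opening: 0.0005
grip_force: 0.0
time: 4.33
tool_pos: [0.565, -0.1246, 0.2469]
tool_rot: [3.141, -0.0, 0.607]
contact_force: [-0.3, 0.8, 2.7]
opening: 0.0004
grip_force: 1.4
```

```bash
python3 -m crank '[[-1,0,0,1,0],[-1,0,0,2,0],[-1,0,0,3,0],[-1,0,0,3.5,0],[-1,0,0,4,0]]'; python3 -m crank '[[-1,0,0,0.4,0],[-1,0,0,0.8,0]]'
```

```text
time: 4.75
tool_pos: [0.565, -0.1246, 0.2427]
tool_rot: [3.142, -0.0, 0.607]
contact_force: [-0.6, 0.4, 2.8]
opening: 0.0006
grip_force: 1.4
time: 4.92
tool_pos: [0.565, -0.1246, 0.2422]
tool_rot: [3.141, -0.0, 0.607]
contact_force: [-2.2, 0.3, 7.8]
opening: 0.0004
grip_force: 4.1
```

Force is rising at TCP z 0.242, which is the predicted home height. I'll add a little more and hold.

```bash
python3 -m crank '[[-1,0,0,0.3,0],[-1,0,0,0.6,0],[-1,0,0,0.6,0]]'; for i in 1; do python3 -m crank '[[-1,0,0,0,0],[-1,0,0,0,0],[-1,0,0,0,0],[-1,0,0,0,0],[-1,0,0,0,0],[-1,0,0,0,0],[-1,0,0,0,0],[-1,0,0,0,0],[-1,0,0,0,0],[-1,0,0,0,0],[-1,0,0,0,0],[-1,0,0,0,0]]';  done
```

```text
time: 5.17
tool_pos: [0.565, -0.1246, 0.2422]
tool_rot: [3.141, -0.0, 0.607]
contact_force: [-3.1, 1.8, 9.9]
opening: 0.0001
grip_force: 4.6
time: 6.17
tool_pos: [0.565, -0.1246, 0.2422]
tool_rot: [3.141, -0.0, 0.607]
contact_force: [-2.6, 0.8, 9.2]
opening: 0.0003
grip_force: 4.6
```

```bash
python3 -m crank '[[-1,0,0,0,0],[-1,0,0,0,0],[-1,0,0,0,0],[-1,0,0,0,0],[-1,0,0,0,0],[-1,0,0,0,0],[-1,0,0,0,0],[-1,0,0,0,0],[-1,0,0,0,0],[-1,0,0,0,0],[-1,0,0,0,0],[-1,0,0,0,0]]'; python3 -m crank '[[-1,0,0,0,0],[-1,0,0,0,0],[-1,0,0,0,0],[-1,0,0,0,0],[-1,0,0,0,0],[-1,0,0,0,0]]'; python3 -m crank '[[-1,0,0,-1,0],[-1,0,0,-3,0],[-1,0,0,-6,0],[-1,0,0,-12,0],[-1,0,0,-22,0],[-1,0,0,-37,0],[-1,0,0,-55,0],[-1,0,0,-75,0],[-1,0,0,-92,0],[-1,0,0,-100,0],[-1,0,0,-100,0],[-1,0,0,-100,0]]'
python3 - <<'E'
from h import *
p,d=vision.read_camera("scene")
cv2.imwrite("pics/c3.png",cv2.resize(p[130:290,210:410],(800,600))[:,:,::-1])
E
```

```text
time: 7.17
tool_pos: [0.565, -0.1246, 0.2422]
tool_rot: [3.141, -0.0, 0.607]
contact_force: [-3.4, 1.3, 8.8]
opening: 0.0004
grip_force: 4.6
time: 7.67
tool_pos: [0.565, -0.1246, 0.2422]
tool_rot: [3.141, -0.0, 0.607]
contact_force: [-2.9, 1.2, 9.4]
opening: 0.0003
grip_force: 4.6
time: 8.67
tool_pos: [0.5648, -0.1245, 0.3414]
tool_rot: [3.141, -0.0, 0.607]
contact_force: [-0.0, 1.0, 0.1]
opening: 0.0007
grip_force: 0.0
```

View pics/c3.png

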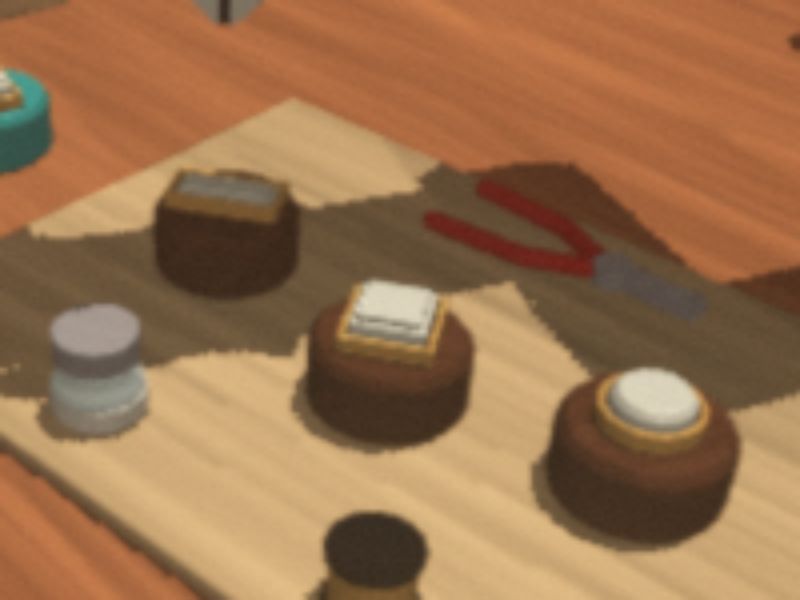

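The long stone at crop (230,190) now sits low in its setting. The square stone (395,305), the round stone (655,400) and everything else are unmoved.

```bash
python3 -c "
from cell import ticket
print(ticket.hand_in())"
```

```text
the job is handed in; nothing more can be done
None
```

I pressed the long stone down to its hard stop, held it there at about 9 N for over 2.5 s, then withdrew; the last picture shows it seated with everything else in place, and the job is handed in (no verdict was returned).

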